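# Clamp the bored blank and hold the depth probe in its bore

## Robot

A 7-joint arm with a two-finger parallel gripper is mounted at the origin on the work surface. World frame = base frame: x ahead of the robot, y to its left, z up, the work surface at z = 0. Lengths are in m, angles in degrees, forces in N, time in s.
With the tool pointing down it reaches from about 0.425 to 0.875 m from the base axis. Payload 4.7 kg.
Tool frame: the origin (TCP) lies at the very end of the fingers, on their centre line; the grasp point (between the pads) lies env.grip_point_offset behind it (env.grip_point_offset is the distance from the TCP to the grasp point, in m); z points along the fingers, y is the direction in which the jaws open and shut (so a half turn about z gives the same grasp; the last joint's range is limited). The gripper opens to 87 mm and grips with 3 to 60 N. Pads are 19 mm wide; open, the fingers measure 117 mm over their backs; the gripper's body (75 mm by 190 mm) begins 51 mm behind the grasp point.
Start: joints at [73.516, 18.392, -4.016, 83.108, 1.295, 78.541, -3.26], TCP at [0.193, -0.621, 0.223] pointing down, gripper open.
Joint ranges: [-163.93, 163.93], [-17.29, 119.83], [-79.2, 71.16], [3.27, 140.29], [-89.18, 269.18], [5.43, 117.66], [-154.24, 154.24]. Speed limits (degrees/s): [147.25, 147.25, 180, 180, 180, 180, 180].

## Interface

Orientations are given as [roll, pitch, yaw] about the fixed x, y, z axes, in that order (R = Rz(yaw) Ry(pitch) Rx(roll)).
In Python, from cell import env gives the robot as it stands.
- The arm moves only by the tool send_rows, never from a script. Its argument "plan" is a list of rows, each a list of 7 numbers: the finger opening in mm, from 0 to 87, then the shift along the tool's x, y, z in mm, then the turn, a rotation vector about the tool's x, y, z in rad. A call has 1 to 12 rows; each row shifts and turns the commanded pose from where the row before left it, along the tool's axes as they then stand; what a row does not reach is not made up. A row lasts 1/10 s, in which the tool goes at most 50 mm and 8.59 degrees, less where a joint would pass 70% of its speed; a pose out of reach is approached as far as the arm can. A call is refused whole if a number of a shift passes 50 or a number of a turn 0.15, either way. A call with a gripper value outside its range is refused whole. The fingers move at their own pace and stop on an object; "grip_force" is the grip in N (left out, the last holds). Time passes only in rows, so rows that do not move let the fingers close. It gives the time, the measured TCP pose, the force and the opening at its end, in the units of the state.
- env.get_obs(): the state, without advancing time (a new reading comes with each control period).
- env.read_camera(name): name is "side" or "top"; returns the picture (400x640x3 uint8, red, green, blue); there is no depth.
- env.get_calibration(name): a dict with "fx", "fy", "cx", "cy" (pixels), "k1" (the pictures are not rectified: a ray, as slopes to the right and down, at radius r is drawn at 1 + k1 r^2 times it, then the intrinsics apply), "extrinsics" (4x4, takes a point from camera to world coordinates). Camera axes: x right, y down, z forward; pixel columns grow to the right and rows downward; lengths in m; the calibration is good to about 2 mm. A picture is of the moment at which its call begins. get_calibration takes no time and is no camera call.
- env.sign_off(): hands the job in, once; it reports no verdict.
Trained networks look in the newest picture that a camera, given by its name, has taken for a name from the list of things; names that differ only in an ending like _2 or _b are one class to them, and where a whole thing is asked for, a point or a joint stands for the part that bears it (a point fixed in the world has none). Each returns a list of dicts, best first, with "confidence" (0 to 1); they miss things now and then, are a little off and sometimes report something else, mostly with a low value. They report only what shows in the picture. A call takes as long as a camera call.
- env.regions_of(camera, query): "region" (400x640 bool, what is visible of it) and "rect" ([left, top, right, bottom] in pixels, round what is visible of it).
The state is a dict: "time_s": time; "qpos": joint angles; "joint_velocities": joint speeds; "effort": joint torques, N m; "tool_pos": TCP position; "tool_rot": TCP orientation; "force": force on the tool from outside, world axes, zero at the start; "wrist_torque": the same for the moment, N m; "grip_width": finger opening in m.
Only numpy, scipy, OpenCV 4.12 (cv2) and the standard library are available. Lean on these libraries where they do the work, as an engineer would, in place of code of your own. Each camera call takes 0.05 s, during which the arm holds its last target. There are 200 camera calls.

## Task

The bored limewood candlestick blank stands loose between the jaws of the carving vice: slide the blue jaw by its red post until it clamps the blank square against the fixed jaw, and leave it clamped. Then take the depth probe (black handle, yellow cap) from the tool rest and lower its brass rod upright into the blank's bore without touching the blank at all, until the red band on the rod is level with the top of the blank. Finish holding the probe there in the gripper, still and centred in the bore; leave the other tools and things where they are.

Things in the scene. Friction and masses are not known exactly. Their poses are not given: they have to be found in the camera images.
- vice: Grey carving vice fixed to the table. Origin on the table under the middle of the clamped blank; +y is the direction in which the blue jaw closes, z up. Bed 130 (x) by 230 (y) mm, 15 mm thick, from y = -150 to +80 mm. Fixed jaw with its wood-lined face at y = +30 mm, 100 mm wide, top 60 mm above the table.
- jaw (a joint): Travel (m) of the blue sliding jaw along the vice's +y. 0 is fully open, with 110 mm between the jaw faces; the gap is 110 mm minus the travel, so a squarely clamped blank (60 mm) reads about 0.050. It starts between 0 and 0.025. The slide's friction is about 8 N and the jaw stays where it is left. Blue jaw: 90 mm wide, 55 mm thick along y, top 55 mm above the table.
- jaw_post (a point): Centre of the top of the red upright post on the blue jaw, 95 mm above the table. The post is 24 mm (vice x) by 16 mm (vice y), stands 40 mm above the top of the blue jaw, 45 mm behind the jaw's clamping face. It can be pinched from above or pushed.
- blank: Loose limewood block, 60 x 60 mm and 75 mm tall, about 0.16 kg, fluted on two sides, standing upright on the vice's bed (15 mm above the table), turned up to 0.12 rad out of square at the start. Origin at the centre of its underside.
- bore_mouth (a point): Centre of the mouth of the blank's bore, in its top face (90 mm above the table). The bore is round, 24 mm in diameter, vertical, 60 mm deep, closed at the bottom.
- rest: Fixed dark wooden tool rest, 170 (x) by 60 (y) mm, 100 mm tall, origin on the table under its centre. Three through holes, 13 mm in diameter, in a row along its x at -52, 0 and +52 mm. The probe and the two gouges hang in them in any order.
- probe: Depth probe, about 0.13 kg: a brass rod 10 mm in diameter reaching 90 mm below a square black handle (24 x 24 mm, 65 mm tall, yellow cap on top). Origin at the lower tip of the rod, z up along the rod. It hangs upright in a hole of the rest, handle shoulder on the rest's top, handle faces within 0.15 rad of the rest's x and y.
- probe_tip (a point): Lower tip of the probe's rod (same as the probe's origin).
- probe_band (a point): Middle of the red band on the rod, 45 mm above the tip; the band is 10 mm tall.
- probe_grip (a point): Middle of the probe's handle, 125 mm above the tip on its axis.
- gouge_a: Gouge hanging in the rest: wooden handle 22 mm square and 60 mm tall with a red end. Origin at its lower tip. Leave alone.
- gouge_b: A second gouge like the first. Leave alone.
- mallet: Round wooden carver's mallet standing on its head, 80 mm wide and 220 mm tall, origin under its centre. Leave alone.
- glue: White glue bottle, 52 mm wide, 130 mm tall, origin under its centre. Leave alone.
- stone: Reddish sharpening stone lying flat, 160 x 50 x 25 mm, origin under its centre. Leave alone.
- offcut: Light wood offcut lying flat, 90 x 50 x 35 mm, origin under its centre. Leave alone.
- brush_cup: Blue ceramic cup, 72 mm wide, 85 mm tall, origin under its centre. Leave alone.

How it is judged (in metres and radians):
On the way, in this order (a step that is already met when the one before it is completed fails the run):
1. the blue jaw has clamped the blank square against the fixed jaw (value of joint jaw between 0.0485 and 0.0525 m and angle between blank's own z axis and vertical below 0.05 rad and y of blank in the frame of vice between -0.003 and 0.003 m and x of blank in the frame of vice between -0.025 and 0.025 m), for 0.2 s.
2. the probe has been lifted clear of the rest in the gripper (height (world z) of probe_tip above 0.1 m and contact force between the fingers and probe above 1 N), for 0.1 s.
At the end, for the whole second after the job is handed in: Blank upright and clamped (jaw travel 48.5-52.5 mm, blank within 3 mm of its place along the slide, 25 mm across). Probe in the fingers (over 1 N), still, upright within 0.07 rad, tip and band within 4 mm of the bore axis, band within 6 mm of the mouth height, not touching the blank (all of step 1 and horizontal distance between each of probe_tip, probe_band and bore_mouth below 0.004 m and z of probe_band in the frame of bore_mouth between -0.006 and 0.006 m and angle between probe's own z axis and vertical below 0.07 rad and linear speed of probe below 0.01 m/s and angular speed of probe below 0.1 rad/s and contact force between probe and blank below 0.2 N and contact force between the fingers and probe above 1 N); the arm keeps its last pose, push and grip.
It fails at once if the probe touches the blank (contact force between probe and blank above 0.3 N).
It fails at once if another tool or thing is disturbed (moved more than 25 mm) (distance of any of gouge_a, gouge_b, mallet, glue, stone, offcut, brush_cup from where it was at the start of the episode above 0.025 m).
It also fails if it takes over 54 s, if anything falls off the work surface, if the arm or the gripper's body presses on something with over 40 N, if the wrist force passes 120 N, or if a joint passes its speed limit or range.

## Working session

There is one attempt and no reset: what is moved stays moved. The work goes in short steps, Python scripts to look and compute and a tool call to move; the robot and the scene stay as the last step left them, time stands still between calls to the robot, and variables do not carry over. Pictures are saved under pics/ and viewed, about 8 in all and at most 12, crops included, and the job is handed in when it is done.

Besides the shell and the picture viewer there is one more tool, called after ">>>" as name([rows], argument=value, ...), one row to a line, values as JSON. send_rows: Moves the arm, as the interface text tells. Its arguments: {"type":"object","properties":{"plan":{"type":"array"},"grip_force":{"type":"number"}},"required":["plan"]}

```bash
mkdir -p pics; ls; python3 - <<'E'
from cell import env
import cv2
o=env.get_obs(); print(o, env.grip_point_offset)
for n in("side","top"):
    im=env.read_camera(n); cv2.imwrite(f"pics/{n}0.png",im[...,::-1])
    print(n,env.get_calibration(n))
E
```

```text
pics
{'time_s': 0.0, 'qpos': array([73.51615955, 18.4402692 , -4.01635738, 83.17522279,  1.29563445,
       78.54026045, -3.26146074]), 'joint_velocities': array([ 0.05292182,  0.01861325,  0.00289412,  0.03301145, -0.07837232,
       -0.05769047, -0.05584935]), 'effort': array([ 3.74149386e-04, -4.91297150e+01, -4.03531976e-01, -3.12536681e+01,
       -6.37151767e-02,  4.38858045e-02,  1.98449525e-04]), 'tool_pos': array([ 0.19299515, -0.62010678,  0.22144511]), 'tool_rot': array([-1.79889530e+02,  6.09518245e-03,  1.72930528e+01]), 'force': array([ 0.35052717,  0.7064868 , -0.7236125 ]), 'wrist_torque': array([0.00344336, 0.01820743, 0.0064862 ]), 'grip_width': 0.08709916099247816} 0.0187
side {'fx': 368.22319323474494, 'fy': 368.22319323474494, 'cx': 326.12502754395166, 'cy': 204.38474199367784, 'k1': -0.026615538092388414, 'extrinsics': array([[-0.99615182, -0.06222545,  0.0617215 ,  0.53177505],
       [-0.08736898,  0.7608112 , -0.6430653 ,  0.76967488],
       [-0.00694338, -0.64598321, -0.76332004,  0.93031598],
       [ 0.        ,  0.        ,  0.        ,  1.        ]])}
top {'fx': 377.62250587086356, 'fy': 377.62250587086356, 'cx': 311.52205555601864, 'cy': 198.98367396042738, 'k1': 0.022638368073871363, 'extrinsics': array([[ 0.02714803, -0.98472446,  0.17199046,  0.4609533 ],
       [-0.9996121 , -0.02781244, -0.00145412,  0.05561042],
       [ 0.00621538, -0.17188427, -0.98509754,  0.97727207],
       [ 0.        ,  0.        ,  0.        ,  1.        ]])}
```

View pics/top0.png

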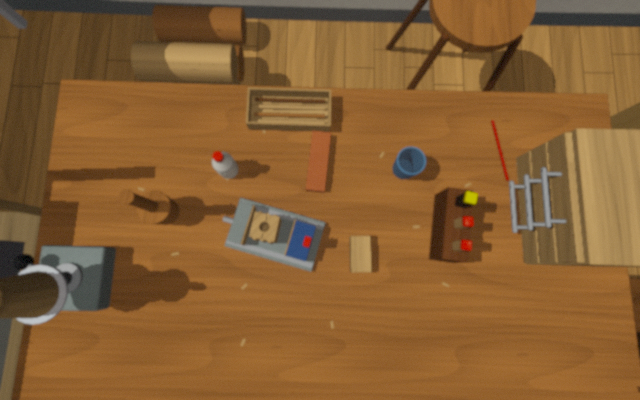

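View pics/side0.png

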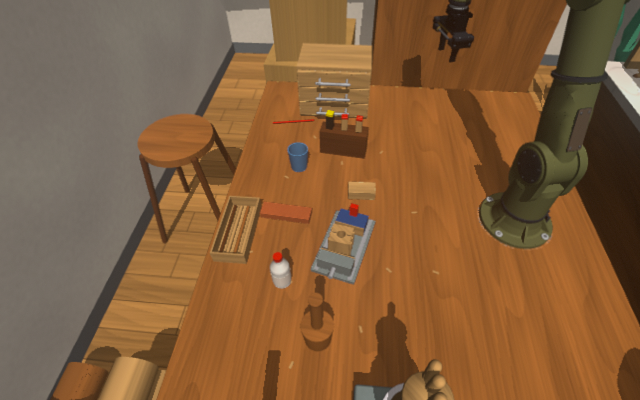

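```bash
cat > h.py <<'E'
import numpy as np, cv2
from cell import env
def cal(n):
    c=env.get_calibration(n); return c,np.array(c["extrinsics"])
def proj(n,P):
    c,E=cal(n); p=(np.atleast_2d(P)-E[:3,3])@E[:3,:3]; s=p[:,:2]/p[:,2:]
    s=s*(1+c["k1"]*(s**2).sum(1,keepdims=True)); return s*[c["fx"],c["fy"]]+[c["cx"],c["cy"]]
def ray(n,uv):
    c,E=cal(n); d=(np.array(uv,float)-[c["cx"],c["cy"]])/[c["fx"],c["fy"]]; s=d.copy()
    for _ in range(20): s=d/(1+c["k1"]*(s@s))
    return E[:3,3],E[:3,:3]@np.r_[s,1]
def atz(n,uv,z):
    o,d=ray(n,uv); return o+d*(z-o[2])/d[2]
def tri(a,b):  # side uv, top uv
    o1,d1=ray("side",a);o2,d2=ray("top",b)
    t=np.linalg.lstsq(np.c_[d1,-d2],o2-o1,rcond=None)[0]
    p,q=o1+t[0]*d1,o2+t[1]*d2
    return (p+q)/2,np.linalg.norm(p-q)
def crop(n,im,r,k,f):
    x0,y0,x1,y1=r; cv2.imwrite(f,cv2.resize(im[y0:y1,x0:x1,::-1],None,fx=k,fy=k,interpolation=cv2.INTER_CUBIC))
E
python3 - <<'E'
from h import *
I={n:env.read_camera(n) for n in("side","top")}
np.savez("i0.npz",**I)
for n in I:
  for q in("jaw_post","probe","blank","vice","rest","bore_mouth"):
    try:
      for r in env.regions_of(n,q)[:2]:
        m=r["region"];y,x=np.nonzero(m);print(n,q,round(r["confidence"],2),r["rect"],x.mean().round(1),y.mean().round(1),len(x))
    except Exception as e: print(n,q,e)
a=cv2.resize(I["top"][190:280,215:335,::-1],None,fx=5,fy=5,interpolation=cv2.INTER_CUBIC)
b=cv2.resize(I["side"][195:285,305:385,::-1],None,fx=5,fy=5,interpolation=cv2.INTER_CUBIC)
cv2.imwrite("pics/vt.png",a)
c=cv2.resize(I["top"][180:270,420:490,::-1],None,fx=5,fy=5,interpolation=cv2.INTER_CUBIC)
d=cv2.resize(I["side"][100:160,310:380,::-1],None,fx=5,fy=5,interpolation=cv2.INTER_CUBIC)
cv2.imwrite("pics/vs.png",np.hstack([b,np.vstack([d,np.zeros((150,350,3),np.uint8)])]))
for n in I:
  h=cv2.cvtColor(I[n],cv2.COLOR_RGB2HSV)
  for nm,m in(("red",((h[...,0]<6)|(h[...,0]>174))&(h[...,1]>210)&(h[...,2]>130)),("yel",(abs(h[...,0].astype(int)-29)<4)&(h[...,1]>220)&(h[...,2]>120))):
    k,l,s,ce=cv2.connectedComponentsWithStats(m.astype(np.uint8))
    for i in range(1,k):
      if s[i,4]>12: print(n,nm,s[i],ce[i].round(1))
E
```

```text
side jaw_post 0.84 [333.7, 204.8, 370.3, 237.1] 353.2 219.6 585
side jaw_post 0.67 [325.6, 111.3, 334.8, 127.8] 329.9 118.9 156
side probe 0.45 [323.5, 109.7, 334.6, 128.3] 329.9 119.0 156
side blank 0.58 [331.7, 225.7, 353.8, 252.2] 341.2 238.8 659
side vice 0.74 [307.7, 204.3, 376.3, 287.2] 345.3 247.1 2440
side vice 0.34 [357.2, 114.8, 363.5, 133.5] 359.0 123.4 110
side rest 0.59 [318.8, 119.4, 366.5, 159.2] 343.9 140.9 1350
side bore_mouth 0.83 [328.9, 227.1, 352.7, 256.6] 341.2 239.5 644
top jaw_post 0.92 [285.6, 221.5, 312.7, 259.5] 299.6 239.9 826
top probe 0.61 [452.2, 191.3, 477.9, 209.5] 465.5 199.2 315
top blank 0.63 [251.7, 211.3, 279.5, 242.4] 265.3 227.4 821
top blank 0.34 [455.5, 188.8, 478.2, 212.3] 465.9 199.7 337
top vice 0.74 [225.0, 196.3, 324.1, 270.3] 275.9 235.2 3912
top vice 0.71 [392.5, 145.5, 430.0, 181.0] 408.4 162.0 844
top rest 0.91 [427.1, 185.7, 472.1, 261.4] 448.2 226.9 2357
top bore_mouth 0.86 [250.8, 212.1, 281.8, 242.3] 264.7 227.6 819
top bore_mouth 0.58 [455.1, 193.8, 478.6, 209.2] 465.5 199.5 309
side red [342 115   6   4  23] [344.4 116.4]
side red [357 116   6   5  22] [359.  118.1]
side red [273 120  41   3  53] [293.4 121. ]
side red [350 204   8  12  79] [353.4 209.1]
side red [273 252   9  10  68] [277.2 256.5]
side yel [327 110   7   5  27] [329.8 112.2]
top red [492 121   5  15  20] [494.  128.6]
top red [498 144   4  12  18] [499.4 149.6]
top red [213 152  10   9  55] [217.7 156. ]
top red [504 167   3   8  13] [504.8 170.8]
top red [463 216  11  11  81] [467.8 220.7]
top red [304 238   6   8  33] [306.8 241.4]
top red [461 240  10  11  85] [465.1 244.9]
top yel [464 191  14  14 151] [470.6 197.2]
```

View pics/vt.png

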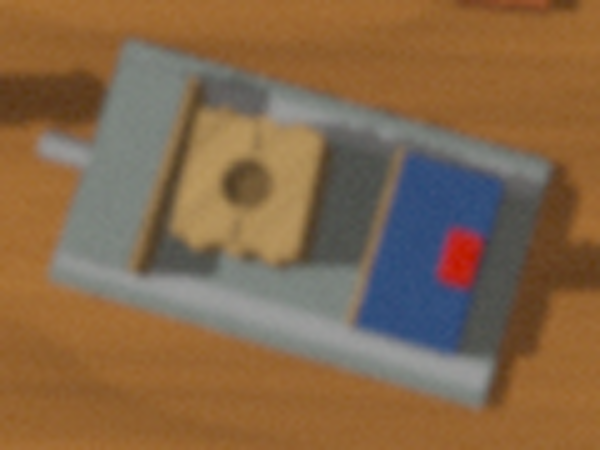

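View pics/vs.png

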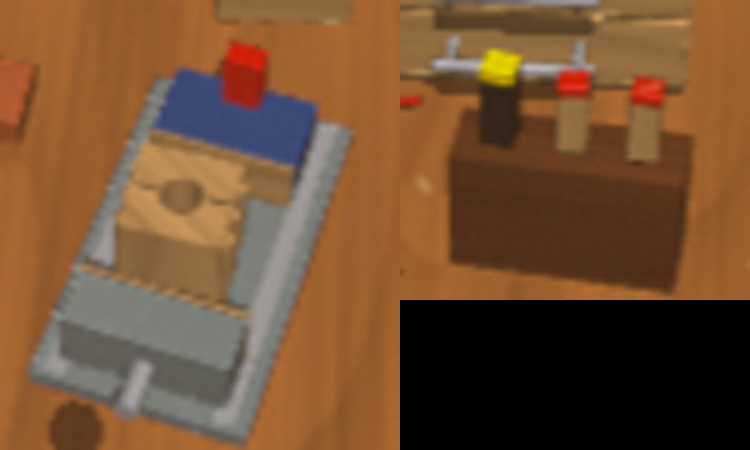

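```bash
cat > fit.py <<'E'
from h import *
from scipy.optimize import least_squares
T=lambda x,y:((x+.5)/5-.5+215,(y+.5)/5-.5+190)
S=lambda x,y:((x+.5)/5-.5+305,(y+.5)/5-.5+195)
print("bore",tri(S(182,195),T(248,183)),"post",tri(S(247,53),T(462,258)),"cap",tri((330.3,112.3),(471,197)))
obs=[("top",T(50,275),(-65,80,15)),("top",T(128,40),(65,80,15)),("top",T(552,162),(65,-150,15)),("top",T(490,402),(-65,-150,15)),
("top",T(200,80),(50,30,60)),("top",T(148,272),(-50,30,60)),
("side",S(78,265),(50,30,60)),("side",S(247,314),(-50,30,60)),("side",S(32,377),(65,80,15)),("side",S(243,440),(-65,80,15)),("side",S(352,132),(-65,-150,15)),
("top",T(395,150),(45,-80,55,1)),("top",T(348,322),(-45,-80,55,1)),("top",T(462,258),(0,-125,95,1)),("side",S(247,53),(0,-125,95,1)),
("top",T(503,180),(45,-135,55,1)),("top",T(460,352),(-45,-135,55,1)),("side",S(150,135),(45,-80,55,1)),("side",S(298,170),(-45,-80,55,1))]
def W(p,v):
    v=np.array(v,float)/1000; c,s=np.cos(p[2]),np.sin(p[2]); y=v[1]+(p[3] if len(v)>3 else 0)
    return np.r_[p[0]+c*v[0]-s*y,p[1]+s*v[0]+c*y,v[2]]
f=lambda p:np.concatenate([proj(n,W(p,v))[0]-uv for n,uv,v in obs])
r=least_squares(f,[.46,.16,-.28,.01],loss="soft_l1")
p=r.x;print("vice",p[:2],np.degrees(p[2]),"jaw",p[3]);print(f(p).reshape(-1,2).round(1).tolist())
print("post fit",W(p,(0,-125,95,1)),"clamped post",W(p,(0,-75,95)),"clamp dir",-np.sin(p[2]),np.cos(p[2]))
b=tri(S(182,195),T(248,183))[0];d=b[:2]-p[:2];c,s=np.cos(p[2]),np.sin(p[2]);print("bore in vice",c*d[0]+s*d[1],-s*d[0]+c*d[1])
E
python3 fit.py
```

```text
bore (array([0.54838874, 0.16399378, 0.08829766]), np.float64(0.0009478834362586653)) post (array([0.51588478, 0.06204655, 0.09448152]), np.float64(0.001564549962811322)) cap (array([ 0.61649859, -0.29370686,  0.16405197]), np.float64(0.0013295811594028878))
vice [0.54666294 0.17828212] -14.503000091419805 jaw 0.00537439342533957
[[-0.7, 0.8], [-0.3, -0.9], [0.5, -0.7], [-1.1, 1.0], [-0.5, -0.8], [-2.7, 0.2], [0.9, -0.5], [1.1, -0.3], [-0.6, -1.7], [1.0, -0.7], [0.3, -1.2], [0.9, -0.9], [-0.3, 0.4], [-0.1, -0.7], [-0.0, 0.0], [0.8, -0.7], [-0.9, 0.7], [0.0, -0.7], [-0.7, 0.2]]
post fit [0.51670502 0.06246844 0.095     ] clamped post [0.52788064 0.10567203 0.095     ] clamp dir 0.2504306973478456 0.9681345287850608
bore in vice 0.005249042489467036 -0.013400843171693622
```

>>> send_rows([
  [60,0,0,0,0,0,0.139],
  [60,0,0,0,0,0,0.139],
  [60,0,0,0,0,0,0.139],
  [60,0,0,0,0,0,0.139],
  [60,28,-36,0,0,0,0],
  [60,28,-36,0,0,0,0],
  [60,28,-36,0,0,0,0],
  [60,28,-36,0,0,0,0],
  [60,28,-36,0,0,0,0],
  [60,28,-36,0,0,0,0],
  [60,28,-36,0,0,0,0],
  [60,28,-36,0,0,0,0],
])

```text
time_s: 2.0
tool_pos: [0.4837, -0.397, 0.2229]
tool_rot: [180.0, -0.0, -14.6]
force: [0.7, 0.3, -0.3]
grip_width: 0.0603
```

>>> send_rows([
  [45,-7.7,-41.2,0,0,0,0],
  [45,-7.7,-41.2,0,0,0,0],
  [45,-7.7,-41.2,0,0,0,0],
  [45,-7.7,-41.2,0,0,0,0],
  [45,-7.7,-41.2,0,0,0,0],
  [45,-7.7,-41.2,0,0,0,0],
  [45,-7.7,-41.2,0,0,0,0],
  [45,-7.7,-41.2,0,0,0,0],
  [45,-7.7,-41.2,0,0,0,0],
  [45,-7.7,-41.2,0,0,0,0],
  [45,-7.7,-41.2,0,0,0,0],
  [45,0,0,0,0,0,0],
])

```text
time_s: 3.2
tool_pos: [0.5139, 0.0695, 0.2232]
tool_rot: [-179.8, -0.0, -13.9]
force: [-0.3, -0.1, 0.4]
grip_width: 0.0445
```

```bash
python3 - <<'E'
from h import *
for i in range(3):
    o=env.get_obs(); print(o["time_s"],o["tool_pos"],o["tool_rot"],o["force"]); env.read_camera("top")
E
```

```text
3.2 [0.51392551 0.06949273 0.22318945] [-1.79798554e+02 -2.02170417e-02 -1.39497312e+01] [-0.25329387 -0.12842221  0.41928507]
3.25 [0.51415905 0.06551784 0.22291955] [-1.79946054e+02 -2.83118808e-02 -1.41720672e+01] [ 0.48218602 -0.84871294 -0.1129168 ]
3.3 [0.51431344 0.062765   0.22270218] [ 1.79978726e+02 -2.36562477e-02 -1.43988936e+01] [ 0.34976601 -2.29652536 -0.19936332]
```

>>> send_rows([
  [45,0,0,20,0,0,0],
  [45,2,0,20,0,0,0],
  [45,0,0,20,0,0,0],
  [45,0,0,20,0,0,0],
  [45,0,0,20,0,0,0],
  [45,0,0,20,0,0,0],
  [45,0,0,15,0,0,0],
  [45,0,0,15,0,0,0],
  [45,0,0,8,0,0,0],
  [45,0,0,0,0,0,0],
  [45,0,0,0,0,0,0],
])

```text
time_s: 4.45
tool_pos: [0.5167, 0.0613, 0.0649]
tool_rot: [-180.0, -0.0, -14.6]
force: [-0.8, 0.1, -0.2]
grip_width: 0.0453
```

>>> send_rows([
  [5,0,0,0,0,0,0],
  [5,0,0,0,0,0,0],
  [5,0,0,0,0,0,0],
  [5,0,0,0,0,0,0],
  [5,0,0,0,0,0,0],
  [5,0,0,0,0,0,0],
], grip_force=20)

```text
time_s: 5.05
tool_pos: [0.5167, 0.062, 0.0647]
tool_rot: [-179.9, -0.0, -14.6]
force: [0.0, 1.9, 0.5]
grip_width: 0.0157
```

>>> send_rows([
  [5,0,-5,0,0,0,0],
  [5,0,-5,0,0,0,0],
  [5,0,-5,0,0,0,0],
  [5,0,-5,0,0,0,0],
  [5,0,-5,0,0,0,0],
  [5,0,-5,0,0,0,0],
  [5,0,-4,0,0,0,0],
  [5,0,-4,0,0,0,0],
  [5,0,0,0,0,0,0],
])

```text
time_s: 5.95
tool_pos: [0.5253, 0.0947, 0.0647]
tool_rot: [179.7, 0.1, -14.7]
force: [-4.1, -5.9, 6.3]
grip_width: 0.0159
```

>>> send_rows([
  [5,0,-2,0,0,0,0],
  [5,0,-2,0,0,0,0],
  [5,0,-1,0,0,0,0],
  [5,0,0,0,0,0,0],
])

```text
time_s: 6.35
tool_pos: [0.5263, 0.0988, 0.0647]
tool_rot: [179.6, 0.1, -14.7]
force: [-4.6, -7.1, 6.9]
grip_width: 0.0157
```

>>> send_rows([
  [5,0,-2,0,0,0,0],
  [5,0,-2,0,0,0,0],
  [5,0,-1,0,0,0,0],
  [5,0,0,0,0,0,0],
])

```text
time_s: 6.75
tool_pos: [0.5276, 0.1036, 0.0647]
tool_rot: [179.6, 0.1, -14.7]
force: [-4.2, -7.0, 7.5]
grip_width: 0.0159
```

>>> send_rows([
  [5,0,-2,0,0,0,0],
  [5,0,-1,0,0,0,0],
  [5,0,-1,0,0,0,0],
  [5,0,0,0,0,0,0],
])

```text
time_s: 7.15
tool_pos: [0.5282, 0.1059, 0.0647]
tool_rot: [179.5, 0.1, -14.7]
force: [-6.0, -9.8, 8.3]
grip_width: 0.016
```

>>> send_rows([
  [5,0,-2,0,0,0,0],
  [5,0,-2,0,0,0,0],
  [5,0,-1,0,0,0,0],
  [5,0,0,0,0,0,0],
  [5,0,0,0,0,0,0],
])

```text
time_s: 7.65
tool_pos: [0.5282, 0.1059, 0.0646]
tool_rot: [179.1, 0.2, -14.9]
force: [-9.2, -18.1, 14.2]
grip_width: 0.016
```

>>> send_rows([
  [5,0,2,0,0,0,0],
  [5,0,2,0,0,0,0],
  [5,0,2,0,0,0,0],
  [5,0,0,0,0,0,0],
  [40,0,0,0,0,0,0],
  [40,0,0,0,0,0,0],
  [40,0,0,0,0,0,0],
  [40,0,0,0,0,0,0],
])

```text
time_s: 8.45
tool_pos: [0.5291, 0.1111, 0.0644]
tool_rot: [-180.0, 0.0, -14.5]
force: [-0.0, -0.8, 0.0]
grip_width: 0.037
```

>>> send_rows([
  [40,0,0,-20,0,0,0],
  [40,0,0,-30,0,0,0],
  [40,0,0,-40,0,0,0],
  [40,0,0,-40,0,0,0],
  [40,0,0,-40,0,0,0],
  [60,0,40,0,0,0,0],
  [60,0,40,0,0,0,0],
  [60,0,40,0,0,0,0],
  [60,0,40,0,0,0,0],
  [60,0,40,0,0,0,0],
  [60,0,0,0,0,0,0],
])

```text
time_s: 9.55
tool_pos: [0.4773, -0.0893, 0.2343]
tool_rot: [179.8, 0.0, -15.1]
force: [0.4, -0.2, 0.1]
grip_width: 0.0596
```

```bash
python3 - <<'E'
from h import *
I={n:env.read_camera(n) for n in("side","top")}
np.savez("i1.npz",**I); print(env.get_obs()["tool_pos"],env.get_obs()["time_s"])
C=lambda n,x0,y0,x1,y1,k:cv2.resize(I[n][y0:y1,x0:x1,::-1],None,fx=k,fy=k,interpolation=cv2.INTER_CUBIC)
a=C("top",215,190,335,280,5);b=C("side",305,195,375,285,5)[:450,:200+150]
cv2.imwrite("pics/b1.png",np.hstack([a[:, :440],b]))
c=C("top",440,180,490,230,8);d=C("side",315,100,365,150,8)
cv2.imwrite("pics/b2.png",np.hstack([c,d]))
E
```

```text
[ 0.47877075 -0.08330647  0.23446725] 9.65
```

View pics/b1.png

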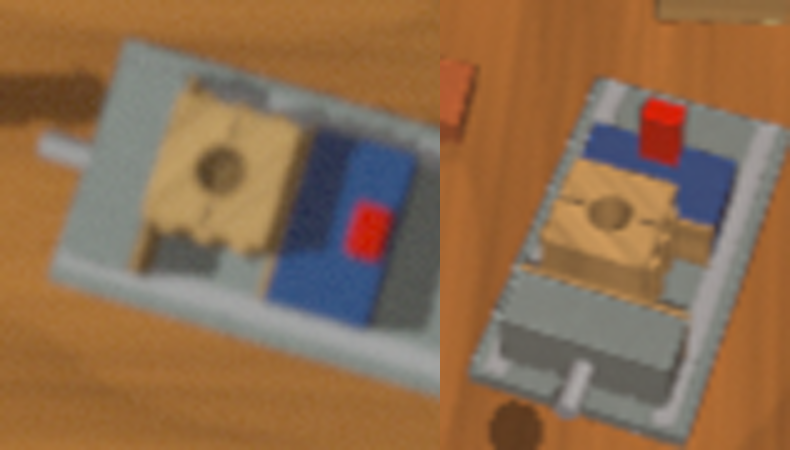

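View pics/b2.png

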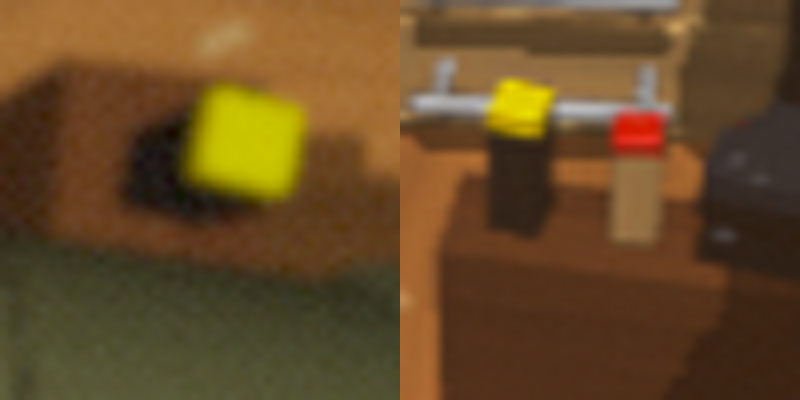

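```bash
cat >> h.py <<'E'
def cp(x,y,k,x0,y0): return ((x+.5)/k-.5+x0,(y+.5)/k-.5+y0)
E
python3 - <<'E'
from h import *
print("bore",tri(cp(170,213,5,305,195),cp(222,170,5,215,190)), atz("top",cp(222,170,5,215,190),.09), atz("side",cp(170,213,5,305,195),.09))
print("post",tri(cp(222,112,5,305,195),cp(369,232,5,215,190)))
tc=cp(250,142,8,440,180);sc=cp(120,97,8,315,100)
print("cap",tri(sc,tc),atz("top",tc,.165),atz("side",sc,.165))
for a in((212,85),(305,103),(290,198),(185,185)): print(atz("top",cp(*a,8,440,180),.165).round(4))
print([atz("top",u,.16).round(4) for u in((467.8,220.7),(465.1,244.9))])
E
```

```text
bore (array([0.55426831, 0.1765896 , 0.08793795]), np.float64(0.0010154319432261112)) [0.5535448  0.17634888 0.09      ] [0.55471676 0.17796286 0.09      ]
post (array([0.52774986, 0.10583473, 0.09185231]), np.float64(0.003158167540784837))
cap (array([ 0.61714895, -0.2923821 ,  0.16688   ]), np.float64(0.002412012796712997)) [ 0.61628508 -0.29298039  0.165     ] [ 0.61856491 -0.29546217  0.165     ]
[ 0.6319 -0.2833  0.165 ]
[ 0.6276 -0.3084  0.165 ]
[ 0.6011 -0.3031  0.165 ]
[ 0.6039 -0.2748  0.165 ]
[array([ 0.5654, -0.2863,  0.16  ]), array([ 0.5129, -0.2781,  0.16  ])]
```

>>> send_rows([
  [60,31,28,0,0,0,0],
  [60,31,28,0,0,0,0],
  [60,31,28,0,0,0,0],
  [60,31,28,0,0,0,0],
  [60,31,28,0,0,0,0],
  [60,31,28,0,0,0,0],
  [60,0,0,0,0,0,-0.06],
  [60,0,0,0,0,0,0],
  [60,0,0,0,0,0,0],
  [60,0,0,0,0,0,0],
  [60,0,0,0,0,0,0],
])

```text
time_s: 10.75
tool_pos: [0.6169, -0.2911, 0.2353]
tool_rot: [180.0, -0.1, -11.1]
force: [-0.4, 0.1, 0.2]
grip_width: 0.0599
```

>>> send_rows([
  [60,0.5,2.6,0,0,0,0],
  [60,0,0,20,0,0,0],
  [60,0,0,20,0,0,0],
  [60,0,0,20,0,0,0],
  [60,0,0,20,0,0,0],
  [60,0,0,20,0,0,0],
  [60,0,0,12,0,0,0],
  [60,0,0,7,0,0,0],
  [60,0,0,0,0,0,0],
  [60,0,0,0,0,0,0],
  [60,0,0,0,0,0,0],
])

```text
time_s: 11.85
tool_pos: [0.6174, -0.2953, 0.1169]
tool_rot: [180.0, -0.1, -11.1]
force: [-0.3, -0.0, 0.5]
grip_width: 0.06
```

>>> send_rows([
  [40,0,0,0,0,0,0],
  [34,0,0,0,0,0,0],
  [30,0,0,0,0,0,0],
  [27,0,0,0,0,0,0],
  [25,0,0,0,0,0,0],
  [10,0,0,0,0,0,0],
  [10,0,0,0,0,0,0],
  [10,0,0,0,0,0,0],
], grip_force=25)

```text
time_s: 12.65
tool_pos: [0.6166, -0.295, 0.1155]
tool_rot: [180.0, 0.0, -11.1]
force: [0.3, 0.1, -0.1]
grip_width: 0.0239
```

>>> send_rows([
  [10,0,0,-4,0,0,0],
  [10,0,0,-8,0,0,0],
  [10,0,0,-13,0,0,0],
  [10,0,0,-15,0,0,0],
  [10,0,0,-15,0,0,0],
  [10,0,0,-15,0,0,0],
  [10,0,0,-15,0,0,0],
  [10,0,0,-15,0,0,0],
  [10,0,0,-15,0,0,0],
  [10,0,0,-15,0,0,0],
  [10,0,0,-5,0,0,0],
  [10,0,0,0,0,0,0],
])

```text
time_s: 13.85
tool_pos: [0.6171, -0.2952, 0.2517]
tool_rot: [180.0, -0.1, -11.1]
force: [-0.3, -0.4, -2.1]
grip_width: 0.0239
```

>>> send_rows([
  [10,0,0,0,0,0,0],
  [10,0,0,0,0,0,0],
])

```text
time_s: 14.05
tool_pos: [0.6161, -0.2949, 0.2493]
tool_rot: [-180.0, 0.1, -11.1]
force: [0.2, -0.2, -2.0]
grip_width: 0.0242
```

```bash
python3 - <<'E'
from h import *
I={n:env.read_camera(n) for n in("side","top")}; o=env.get_obs();print(o["tool_pos"],o["tool_rot"],o["grip_width"],o["time_s"])
p=o["tool_pos"]; pr={n:proj(n,[p+[0,0,-.1055],p+[0,0,-.0605],p+[0,0,0.02]]) for n in I}; print(pr)
L=[]
for n in("side","top"):
    u,v=map(int,pr[n][1]); u=max(35,u);v=max(35,v)
    L.append(cv2.resize(I[n][v-35:v+35,u-35:u+35,::-1],(400,400),interpolation=cv2.INTER_CUBIC)); print(n,u-35,v-35)
cv2.imwrite("pics/p1.png",np.hstack(L)); np.savez("i2.npz",**I)
E
```

```text
[ 0.616217   -0.29490076  0.24956283] [-1.79984644e+02  9.14289956e-02 -1.11240979e+01] 0.023681222436696004 14.15
{'side': array([[330.21595804, 116.80126498],
       [330.23473508, 105.93273681],
       [330.27042154,  84.97109473]]), 'top': array([[467.71532041, 199.01593742],
       [476.53564285, 195.36781056],
       [495.04900111, 187.71641158]])}
side 295 70
top 441 160
```

View pics/p1.png

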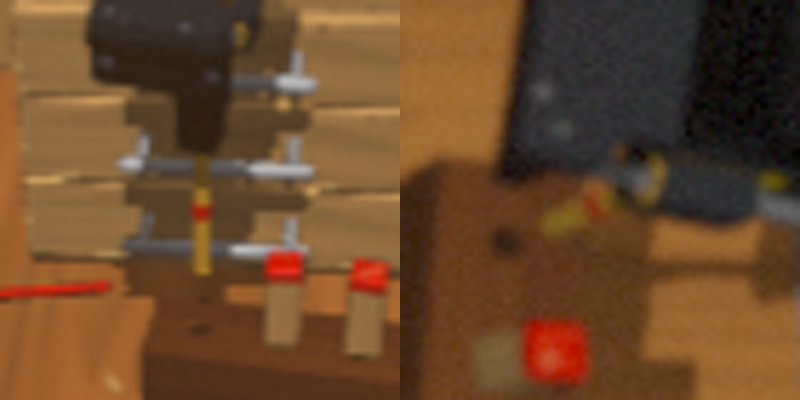

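>>> send_rows([
  [10,-5,-15,0,0,0,0],
  [10,-11,-32,0,0,0,0],
  [10,-11,-32,0,0,0,0],
  [10,-11,-32,0,0,0,0],
  [10,-11,-32,0,0,0,0],
  [10,-11,-32,0,0,0,0],
  [10,-11,-32,0,0,0,0],
  [10,-11,-32,0,0,0,0],
  [10,-11,-32,0,0,0,0],
  [10,-11,-32,0,0,0,0],
  [10,-11,-32,0,0,0,0],
  [10,-11,-32,0,0,0,0],
])

```text
time_s: 15.35
tool_pos: [0.5625, 0.092, 0.2506]
tool_rot: [180.0, 0.0, -11.1]
force: [-0.1, 1.4, -2.4]
grip_width: 0.0234
```

>>> send_rows([
  [10,-11,-32,0,0,0,0],
  [10,-8,-25,0,0,0,0],
  [10,-5,-15,0,0,0,0],
  [10,-1,-9,0,0,0,0],
  [10,0,0,0,0,0,0],
  [10,0,0,0,0,0,0],
  [10,0,0,0,0,0,0],
  [10,0,0,0,0,0,0],
  [10,0,0,0,0,0,0],
])

```text
time_s: 16.25
tool_pos: [0.5551, 0.1728, 0.2505]
tool_rot: [180.0, -0.0, -11.2]
force: [-1.0, 0.0, -1.6]
grip_width: 0.0239
```

>>> send_rows([
  [10,-1.5,-3.6,0,0,0,0],
  [10,0,0,10,0,0,0],
  [10,0,0,10,0,0,0],
  [10,0,0,10,0,0,0],
  [10,0,0,5,0,0,0],
  [10,0,0,0,0,0,0],
  [10,0,0,0,0,0,0],
  [10,0,0,0,0,0,0],
  [10,0,0,0,0,0,0],
])

```text
time_s: 17.15
tool_pos: [0.5544, 0.1776, 0.216]
tool_rot: [-180.0, -0.0, -11.1]
force: [-1.5, 0.3, -2.0]
grip_width: 0.0241
```

```bash
cat > look.py <<'E'
from h import *
import sys
I={n:env.read_camera(n) for n in("side","top")}; o=env.get_obs();print(o["tool_pos"],o["tool_rot"],o["grip_width"],o["time_s"])
p=o["tool_pos"]; pr={n:proj(n,[p+[0,0,-.1055],p+[0,0,-.0605],[.5543,.1766,.09]]) for n in I}; print(pr)
L=[]
for n in("side","top"):
    u,v=map(int,pr[n][1]); 
    L.append(cv2.resize(I[n][v-25:v+25,u-25:u+25,::-1],(400,400),interpolation=cv2.INTER_CUBIC)); print(n,u-25,v-25)
cv2.imwrite(f"pics/{sys.argv[1]}.png",np.hstack(L)); np.savez(sys.argv[1]+".npz",**I)
E
python3 look.py l1
```

```text
[0.55434381 0.17757994 0.21591665] [-1.79990368e+02 -3.90390186e-02 -1.11291867e+01] 0.02396174528641666 17.25
{'side': array([[338.88690075, 232.78688651],
       [339.22016605, 222.79893382],
       [338.78171138, 236.80951082]]), 'top': array([[257.32277387, 222.28481221],
       [254.53838226, 219.99654613],
       [258.90982832, 223.27770211]])}
side 314 197
top 229 194
```

View pics/l1.png

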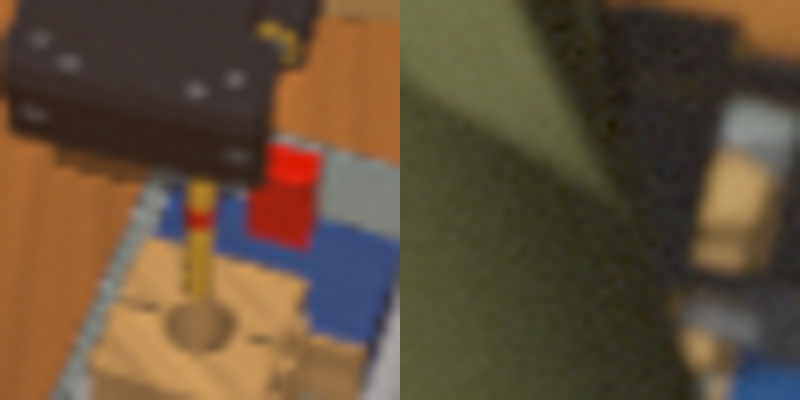

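```bash
python3 - <<'E'
import numpy as np
I=np.load("l1.npz")["side"][214:246,332:346].astype(int)
for k,r in enumerate(I): print(214+k,' '.join("%3d/%3d/%3d"%tuple(q) for q in r[3:11]))
E
```

```text
214  52/ 34/ 24  52/ 35/ 25  51/ 33/ 24  51/ 33/ 25  52/ 34/ 25  50/ 34/ 23  51/ 35/ 26  52/ 37/ 27
215  52/ 36/ 26  51/ 34/ 24  53/ 36/ 26  51/ 34/ 26  52/ 35/ 26  51/ 34/ 23  53/ 36/ 28  57/ 42/ 35
216  50/ 33/ 24  52/ 34/ 24  51/ 34/ 26  52/ 36/ 26  51/ 36/ 26  52/ 35/ 25  56/ 42/ 34  65/ 54/ 48
217  54/ 39/ 32  51/ 36/ 26  52/ 34/ 26  51/ 34/ 25  52/ 34/ 26  50/ 35/ 25  53/ 36/ 28  55/ 40/ 32
218  65/ 56/ 51  60/ 48/ 44  56/ 41/ 32  59/ 41/ 26  57/ 39/ 25  53/ 37/ 26  51/ 33/ 25  51/ 35/ 25
219  77/ 72/ 72  72/ 66/ 71  85/ 70/ 56 101/ 73/ 33 100/ 72/ 31  82/ 58/ 32  61/ 47/ 34  56/ 43/ 37
220  68/ 65/ 75  62/ 58/ 74 110/ 82/ 53 159/115/ 40 165/120/ 40 138/101/ 45  84/ 69/ 60  72/ 68/ 67
221  69/ 79/113  64/ 66/101 113/ 83/ 56 162/118/ 41 168/122/ 39 143/101/ 48  88/ 62/ 68  59/ 62/ 85
222  68/ 89/140  73/ 68/104 121/ 79/ 49 162/111/ 35 166/118/ 40 137/ 97/ 57  79/ 71/ 95  57/ 75/121
223  58/ 79/128  69/ 65/103 121/ 48/ 43 167/ 73/ 25 164/ 85/ 31 133/ 67/ 55  76/ 65/ 97  57/ 77/124
224  55/ 74/121  68/ 65/103 114/ 40/ 44 158/ 36/ 15 159/ 41/ 21 130/ 53/ 64  71/ 69/106  57/ 78/123

[... 1399 characters left out ...]

239 153/114/ 70 138/103/ 63 142/105/ 65 147/109/ 67 143/108/ 66 131/ 98/ 61 120/ 90/ 56 143/107/ 64
240 191/144/ 87 160/121/ 73 149/111/ 67 149/111/ 68 138/104/ 63 121/ 91/ 54 139/104/ 62 176/132/ 80
241 206/155/ 94 204/153/ 93 190/143/ 86 170/128/ 77 173/130/ 79 185/140/ 83 194/145/ 87 200/150/ 89
242 201/152/ 92 206/154/ 92 205/154/ 92 197/148/ 90 188/142/ 86 187/141/ 86 191/144/ 88 197/148/ 89
243 199/149/ 91 201/151/ 92 207/155/ 93 207/155/ 94 197/147/ 89 187/140/ 84 187/140/ 85 191/144/ 88
244 198/148/ 90 200/150/ 92 203/152/ 91 206/156/ 94 205/155/ 93 195/146/ 88 186/140/ 83 186/141/ 84
245 184/138/ 84 193/144/ 89 195/147/ 88 203/152/ 92 208/156/ 95 204/153/ 93 195/147/ 89 187/141/ 85
```

```bash
python3 - <<'E'
from h import *
E=cal("side")[1];p=np.array([.5543,.1776,.2159]);
d=E[:2,3]-p[:2];d/=np.linalg.norm(d);d=np.r_[d,0]
for q in(.1766,.1776):
  b=np.array([.5543,q,.09]); print("bore far/near",q,proj("side",[b-.012*d,b+.012*d,b]).round(2).tolist())
for q in(.1756,.1776):
  p[1]=q; print("band/tip near",q,proj("side",[p+.005*d-[0,0,.0605],p+.005*d-[0,0,.1055]]).round(2).tolist())
E
```

```text
bore far/near 0.1766 [[338.9, 233.3], [338.66, 240.37], [338.78, 236.81]]
bore far/near 0.1776 [[338.88, 233.59], [338.64, 240.67], [338.76, 237.1]]
band/tip near 0.1756 [[339.23, 223.71], [338.9, 233.69]]
band/tip near 0.1776 [[339.19, 224.32], [338.85, 234.29]]
```

>>> send_rows([
  [10,0,0,6,0,0,0],
  [10,0,0,6,0,0,0],
  [10,0,0,6,0,0,0],
  [10,0,0,6,0,0,0],
  [10,0,0,6,0,0,0],
  [10,0,0,5,0,0,0],
  [10,0,0,0,0,0,0],
  [10,0,0,0,0,0,0],
])

```text
time_s: 18.05
tool_pos: [0.5542, 0.1775, 0.1805]
tool_rot: [180.0, 0.0, -11.1]
force: [-0.5, 0.9, -1.7]
grip_width: 0.0235
```

```bash
python3 look.py l2; python3 - <<'E'
import numpy as np
I=np.load("l2.npz")["side"].astype(int)
for k in range(226,246): print(k,' '.join("%3d/%3d/%3d"%tuple(q) for q in I[k,333:345]))
E
```

```text
[0.55437977 0.17762358 0.18086665] [-1.79986486e+02 -3.41649737e-02 -1.11265774e+01] 0.02371782882968749 18.15
{'side': array([[338.62858995, 240.11686848],
       [338.94440115, 230.64981261],
       [338.78171138, 236.80951082]]), 'top': array([[259.28468108, 223.89621003],
       [256.71350635, 221.7829214 ],
       [258.90982832, 223.27770211]])}
side 313 205
top 231 196
226  57/ 40/ 29  55/ 38/ 28  52/ 35/ 26  51/ 35/ 26  50/ 34/ 25  51/ 35/ 26  51/ 36/ 27  52/ 36/ 25  57/ 43/ 36  70/ 59/ 55  73/ 63/ 60  63/ 52/ 47
227 111/ 83/ 52 104/ 76/ 49  92/ 66/ 42  74/ 54/ 36  57/ 40/ 30  53/ 36/ 25  51/ 35/ 24  51/ 35/ 26  51/ 36/ 27  53/ 38/ 30  57/ 44/ 37  57/ 44/ 37
228 198/147/ 88 195/146/ 89 177/133/ 81 137/102/ 62  95/ 69/ 38  87/ 63/ 30  84/ 60/ 30  72/ 51/ 28  67/ 48/ 32  56/ 39/ 27  54/ 38/ 28  52/ 36/ 27
229 200/150/ 89 201/151/ 92 197/148/ 90 172/128/ 76 144/105/ 50 158/116/ 41 154/112/ 40 135/ 96/ 45 129/ 91/ 56 108/ 81/ 53  97/ 73/ 48  85/ 62/ 40
230 198/149/ 88 199/150/ 90 198/149/ 91 174/127/ 76 141/ 90/ 40 166/112/ 38 168/116/ 41 172/112/ 54 190/126/ 76 190/142/ 87 182/13
[... 1537 characters left out ...]
 203/153/ 93 189/142/ 85 174/130/ 78 175/132/ 78 186/140/ 83 193/146/ 88 200/151/ 91 200/150/ 90 198/150/ 90
242 199/149/ 89 199/149/ 91 200/150/ 90 206/156/ 94 206/154/ 93 196/148/ 89 187/140/ 86 188/141/ 86 191/143/ 87 196/146/ 88 200/151/ 90 198/149/ 89
243 197/149/ 89 200/151/ 90 199/149/ 91 201/151/ 91 207/155/ 94 206/154/ 94 197/147/ 89 187/140/ 84 187/140/ 85 191/144/ 88 196/147/ 89 200/150/ 90
244 186/139/ 83 195/147/ 87 199/149/ 90 200/150/ 91 203/153/ 92 207/155/ 94 204/153/ 93 196/147/ 89 187/141/ 85 187/141/ 85 191/144/ 87 197/148/ 89
245 154/115/ 69 176/131/ 80 184/138/ 83 193/144/ 88 196/146/ 90 203/152/ 92 208/157/ 95 203/153/ 92 195/146/ 88 187/142/ 85 187/142/ 85 192/146/ 88
```

View pics/l2.png

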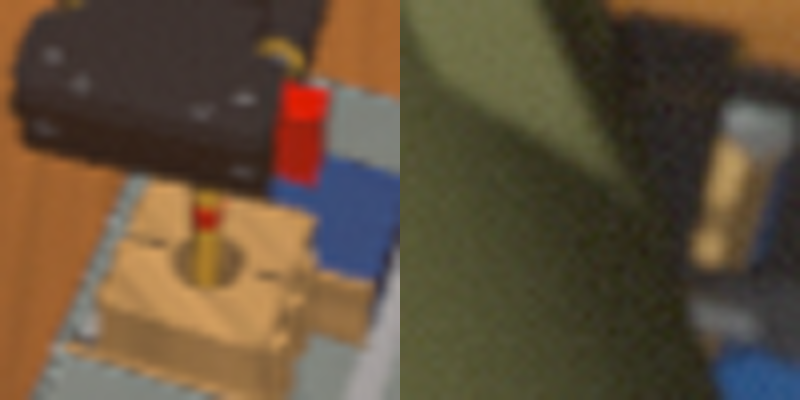

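>>> send_rows([
  [10,-0.8,-0.2,0,0,0,0],
  [10,0,0,5,0,0,0],
  [10,0,0,5,0,0,0],
  [10,0,0,5,0,0,0],
  [10,0,0,5,0,0,0],
  [10,0,0,5,0,0,0],
  [10,0,0,5,0,0,0],
  [10,0,0,0,0,0,0],
  [10,0,0,0,0,0,0],
  [10,0,0,0,0,0,0],
  [10,0,0,0,0,0,0],
])

```text
time_s: 19.25
tool_pos: [0.5536, 0.1779, 0.1508]
tool_rot: [-180.0, -0.0, -11.1]
force: [0.2, -0.7, -1.3]
grip_width: 0.024
```

```bash
python3 look.py l3; python3 - <<'E'
import numpy as np
I=np.load("l3.npz")["side"].astype(int)
for k in range(232,243): print(k,' '.join("%3d/%3d/%3d"%tuple(q) for q in I[k,333:345]))
from h import env
print(env.get_obs())
E
```

```text
[0.55355299 0.17788785 0.15075797] [-1.79995855e+02 -2.51005687e-02 -1.11275987e+01] 0.02388469807432445 19.35
{'side': array([[338.70972249, 246.20237198],
       [339.02150737, 237.15258557],
       [338.78171138, 236.80951082]]), 'top': array([[260.74464182, 225.52868391],
       [258.33173481, 223.56688411],
       [258.90982832, 223.27770211]])}
side 314 212
top 233 198
232  51/ 36/ 28  51/ 33/ 25  51/ 34/ 25  52/ 36/ 27  51/ 36/ 26  51/ 36/ 27  50/ 35/ 24  50/ 35/ 24  54/ 37/ 28  53/ 37/ 30  55/ 40/ 33  54/ 41/ 32
233  50/ 34/ 25  50/ 34/ 23  50/ 35/ 26  50/ 35/ 25  52/ 37/ 27  52/ 37/ 27  50/ 33/ 26  52/ 37/ 29  53/ 38/ 30  59/ 46/ 41  59/ 47/ 40  54/ 39/ 32
234  60/ 42/ 32  63/ 45/ 32  54/ 38/ 28  50/ 35/ 26  50/ 35/ 27  51/ 34/ 25  50/ 35/ 26  51/ 36/ 27  56/ 41/ 35  67/ 57/ 51  71/ 63/ 59  61/ 50/ 45
235 113/ 84/ 52 110/ 83/ 52  85/ 63/ 42  70/ 50/ 33  65/ 46/ 30  66/ 47/ 29  58/ 41/ 30  53/ 37/ 26  50/ 35/ 27  53/ 38/ 30  52/ 37/ 29  51/ 38/ 29
236 192/144/ 88 165/123/ 73 133/ 99/ 61 123/ 87/ 53 119/ 73/ 35 121/ 83/ 35  99/ 66/ 30  85/ 50/ 30  63/ 42/ 28  58/ 42/ 31  55/ 3
[... 906 characters left out ...]
{'time_s': 19.35, 'qpos': array([   7.89121851,   15.50032531,  -32.99412585,   97.58870609,
          8.94853447,   69.52474425, -128.41780284]), 'joint_velocities': array([-0.05258659,  0.03277806, -0.00974023,  0.15794271,  0.01141108,
        0.02312262,  0.17253812]), 'effort': array([-9.48912966e-04, -4.09795332e+01, -4.49677348e+00, -3.03835595e+01,
        3.22033174e-02, -8.51457403e-02, -6.09277431e-04]), 'tool_pos': array([0.55355299, 0.17788785, 0.15075797]), 'tool_rot': array([-1.79995855e+02, -2.51005687e-02, -1.11275987e+01]), 'force': array([-0.32012544,  0.04794246, -1.58415286]), 'wrist_torque': array([0.09586926, 0.0368038 , 0.01258569]), 'grip_width': 0.02388469807432445}
```

View pics/l3.png

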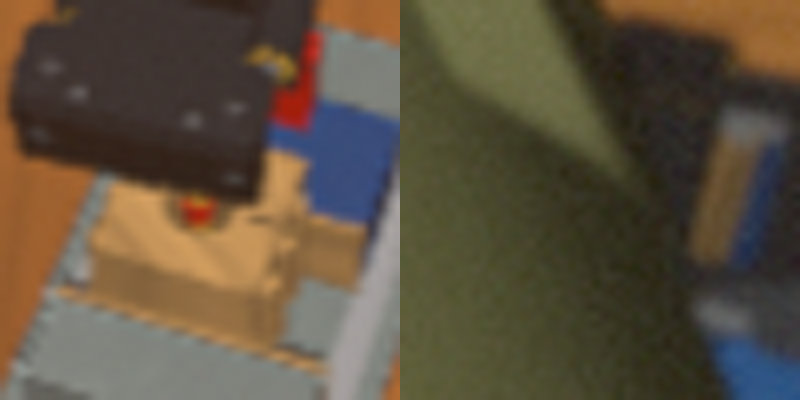

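>>> send_rows([
  [10,0,-0.5,1,0,0,0],
  [10,0,0,0,0,0,0],
  [10,0,0,0,0,0,0],
  [10,0,0,0,0,0,0],
  [10,0,0,0,0,0,0],
  [10,0,0,0,0,0,0],
  [10,0,0,0,0,0,0],
])

```text
time_s: 20.05
tool_pos: [0.5535, 0.1783, 0.1495]
tool_rot: [180.0, 0.0, -11.1]
force: [-0.2, 0.3, -0.9]
grip_width: 0.0238
```

```bash
python3 - <<'E'
from cell import env
o=env.get_obs();print(o["tool_pos"],o["force"],o["grip_width"],o["joint_velocities"].round(2));print(env.sign_off())
E
```

```text
[0.55348039 0.17832209 0.14950428] [-0.20160044  0.25136861 -0.86883303] 0.023802842964600904 [ 0.03 -0.03 -0.05 -0.07 -0.19 -0.04  0.01]
the job is handed in; nothing more can be done
None
```

I clamped the blank and left the probe held upright in the bore, then handed the job in at about 20 s of the 54 s allowed. Sign-off gave no verdict.

- **Clamp:** I pinched the red post and slid the blue jaw until it stopped, at about 20 N in the horizontal plane. The pictures taken after I let go show the blank flush between both jaws.
- **Probe:** I lifted it from the rest in a 25 N grip and lowered it in steps. The last reading shows it still held (23.8 mm across the handle), the tool vertical, the arm at rest, and no side force above about 0.3 N.
- **Across the side view (world x):** in the last side picture the rod is centred in the bore to within about 0.5 mm.
- **Along the slide, and band height:** the last side picture put the band about 0.5 pixel off level. That is up to 2 mm too high, or 2 mm short of the bore axis towards the blue jaw. I then moved 0.5 mm along the slide and 1 mm down, and took no further picture.

**Unresolved:** my two estimates along the slide disagreed. The side camera put the rod about 1.5 mm short of the bore axis, and the position worked out from the pinched post put it about 1 mm past. I settled between them, within the 4 mm tolerance on either reading. The top camera could not settle it, because the arm hid the bore.

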